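Release the rack's locking bar and push out the long thin-layer plate

ROBOT

A 7-joint arm with a two-finger parallel gripper is mounted at the origin on a cart in front of the work surface, level with it; the furniture and walls round the work are solid. World frame = base frame: x ahead of the robot, y to its left, z up, the work surface at z = 0. Lengths are in m, angles in rad, forces in N, time in s.
With the tool pointing down it reaches from about 0.4 to 0.875 m from the base axis. Payload 19.3 kg.
Tool frame: the origin (TCP) lies between the finger pads; the fingertips stand 17 mm ahead of it and the grasp point (between the pads) lies 2 mm behind it (bot.tips_ahead is the z of the fingertips in the tool frame, in m); z points along the fingers, y is the direction in which the jaws open and shut (so a half turn about z gives the same grasp; the last joint's range is limited). The gripper opens to 85 mm and grips with 20 to 120 N. Pads are 22 mm wide; open, the fingers measure 114 mm over their backs; the gripper's body (76 mm by 85 mm) begins 54 mm behind the grasp point. The pads swing forward as they close: fully open they stand 13 mm farther back than shut.
Start: joints at [-1.2, 0.521, -0.036, 1.599, 0.021, 1.021, -0.113], TCP at [0.267, 0.565, 0.248] pointing down, gripper open.
Joint ranges: [-2.91, 2.91], [-0.3, 2.13], [-1.5, 1.42], [0.17, 2.43], [-1.26, 4.41], [0.16, 1.93], [-2.52, 2.52]. Speed limits (rad/s): [1.89, 1.89, 2.39, 2.39, 3.01, 3.01, 3.01].

INTERFACE

Orientations are given as [roll, pitch, yaw] about the fixed x, y, z axes, in that order (R = Rz(yaw) Ry(pitch) Rx(roll)).
In Python, from workcell import telemetry, cams, job, bot gives the robot as it stands.
- The arm moves only by the tool arm_command, never from a script. Its argument "deltas" is a list of rows, each a list of 7 numbers: the opening, from -1 (shut) to 1 (fully open), so that 0 is half open, then the shift along the tool's x, y, z normalised to -1 to 1, where 1 is 150 mm, then the turn, a rotation vector about the tool's x, y, z normalised to -1 to 1, where 1 is 45 degrees. In form: [[hand, tx, ty, tz, rx, ry, rz], ...]. A call has 1 to 8 rows; each row is the pose to reach, as a shift and turn from the pose commanded when the call began, along the tool's axes at that moment; what a row does not reach only later rows make up. A row lasts 1/8 s, in which the tool goes at most 62.5 mm and 10.7 degrees, less where a joint would pass 70% of its speed; a pose out of reach is approached as far as the arm can. A call with a number of a shift or a turn outside -1 to 1 is refused whole. A call with a gripper value outside its range is refused whole. The fingers move at their own pace and stop on an object; "newtons" is the grip in N (left out, the last holds). Time passes only in rows, so rows that repeat a pose let the fingers close. It gives the time, the measured TCP pose, the force and the opening at its end, in the units of the state.
- telemetry.observe(): the state, without advancing time (a new reading comes with each control period).
- cams.grab_frame(name): name is "scene" or "top" or "wrist"; returns the picture (480x640x3 uint8, blue, green, red); there is no depth.
- cams.get_calibration(name): a dict with "fx", "fy", "cx", "cy" (pixels), "R" (3x3) and "t" (3): a world point X has camera coordinates R X + t. Camera axes: x right, y down, z forward; pixel columns grow to the right and rows downward; lengths in m; the calibration is good to about 2 mm. A picture is of the moment at which its call begins: read the wrist's pose just before it. get_calibration takes no time and is no camera call; for the wrist camera it gives the pose at the moment of the call.
- job.job_done(): hands the job in, once; it reports no verdict.
The state is a dict: "clock": time; "qpos": joint angles; "qd": joint speeds; "joint_efforts": joint torques, N m; "position": TCP position; "tool_rot": TCP orientation; "force": force on the tool from outside, world axes, zero at the start; "moment": the same for the moment, N m; "grip_width": finger opening in m.
Only numpy, scipy, OpenCV 4.12 (cv2) and the standard library are available. Lean on these libraries where they do the work, as an engineer would, in place of code of your own. Each camera call takes 0.05 s, during which the arm holds its last target.

TASK

Nothing is to be picked up in this job. First push the drying rack's locking bar in by its upright end tab, all the way, so that its pins no longer stand in front of the glass plates. Then push the longest of the three plates along its lane until about 3 cm of it sticks out past the front edge of the rack, where a colleague can take it by its edge. Do not touch its white coating, keep it flat on the rack, leave the bar pushed in, and leave the two shorter plates and everything else where they are.

Things in the scene. Friction and masses are not known exactly. Their poses are not given: they have to be found in the camera images.
- rack: fixed aluminium drying rack, 195 mm deep (x), 210 mm wide (y), flat deck top 55 mm above the worktop. Origin under its centre; x points back, away from the robot, along the lanes, y to the left. Three lanes 54 mm wide, centres at y = -66, 0, +66 mm; ribs 6 mm high between and beside them, a lip 6 mm high at the rear end. A slot for the bar's pins crosses the deck 12 to 20 mm behind the front edge
- ledge_edge (a point): middle of the rack's front edge (robot side), the ledge that the plate must overhang, on the deck's top surface; axes as the rack's: x straight back along the lanes, y to the left across them, z up
- bar (a joint): travel (m) of the steel locking bar under the front of the deck, towards the rack's +y (left). At the start (0 to 0.008) its three pins, 6 mm thick, 12 mm above the deck, stand near the middle of the three lanes and block the plates; at 0.033, its end stop, they stand in line with the ribs and the lanes are free. It takes 2 to 4 N and stays where it is left
- bar_tab (a point): point on the outer (right, -y) face of the bar's upright end tab, 8 mm below its top edge; axes as the rack's. The tab stands at the right of the rack, 16 mm behind its front edge: flat steel, 26 mm wide (x), 4 mm thick (y), from 15 mm below to 17 mm above the deck's top. Pushing this face to +y slides the bar; at the end stop the tab meets the rack's side
- long_plate: longest of three thin-layer chromatography plates: glass 100 x 50 x 5 mm (x, y, z), 50 to 90 g, loose, flat in one of the lanes (which one varies), 2 mm play each side. Origin at the centre of its underside; x points to its rear, away from the ledge. At the start its front end is 24 to 40 mm behind the rack's front edge, and over 50 mm of free lane lie behind its rear
- long_front (a point): middle of the long plate's front end face (robot side), half-way up the glass, 2.5 mm above the plate's underside; axes as the plate's
- long_rear (a point): middle of the long plate's rear end face, half-way up the glass, 2.5 mm above the plate's underside; a fingertip pushes here, just above the deck
- long_plate_layer: the white coating on top of the long plate, 1 mm thick, ends 5 mm inside the glass edges on all sides, not to be touched; origin at the centre of its underside, 5 mm above the plate's
- short_plate_a: a shorter plate of the same kind, 70 x 50 x 5 mm, in another lane; origin at the centre of its underside
- short_plate_b: the other shorter plate, 70 x 50 x 5 mm, in the remaining lane; origin at the centre of its underside
- tweezers: steel tweezers, 127 x 13 x 9 mm, lying on the worktop to the left of the rack; origin at the centre of the underside
- timer: white digital timer, 55 x 62 x 14 mm, lying on the worktop to the left of the rack; origin at the centre of the underside
- vial: small glass vial with a screw cap, 15 mm across, 45 mm high, standing to the left of the rack; origin at the centre of its base
- jar: white sample jar with a screw lid, 58 mm across, 62 mm high, standing to the left; origin at the centre of its base
- dropper: brown bottle with a black cap, 33 mm across, 88 mm high, standing to the left; origin at the centre of its base
- beaker: glass beaker, 75 mm across, 92 mm high, far to the right; origin at the centre of its base
- boat: white weighing boat, 56 x 56 x 15 mm, at the right; origin at the centre of its base

How it is judged:
By the outcome, as a careful person would: the job done as asked, in the order asked, and still so for the second after the job is handed in, with the robot touching nothing.
It also fails if it takes over 51 s, if anything falls off the work surface, if the arm or the gripper's body presses on something with over 40 N, if the wrist force passes 120 N, or if a joint passes its speed limit or range.

## Working session

There is one attempt and no reset: what is moved stays moved. The work goes in short steps, Python scripts to look and compute and a tool call to move; the robot and the scene stay as the last step left them, time stands still between calls to the robot, and variables do not carry over. Pictures are saved under pics/ and viewed, and the job is handed in when it is done.

Besides the shell and the picture viewer there is one more tool, called after "Call:" in YAML: its name, and indented under it one key for each argument. arm_command: Moves the arm, as the interface text tells. Its arguments: {"type":"object","properties":{"deltas":{"type":"array","items":{"type":"array","items":{"type":"number"}}},"newtons":{"type":"number"}},"required":["deltas"]}

```bash
mkdir -p pics; ls; python3 - <<'E'
from workcell import telemetry,cams,job,bot
import cv2
print(telemetry.observe()); print(bot.tips_ahead)
for n in ("scene","top"):
    c=cams.get_calibration(n); print(n,c)
    cv2.imwrite(f"pics/{n}0.png",cams.grab_frame(n))
E
```

```text
pics
{'clock': 0.0, 'qpos': array([-1.20023857,  0.52201138, -0.03631283,  1.60001591,  0.0211789 ,
        1.02107524, -0.1127965 ]), 'qd': array([ 6.69813113e-04,  8.73838044e-05,  2.15502490e-03, -1.22653195e-03,
       -5.87834536e-04, -4.00284807e-04, -6.06669570e-04]), 'joint_efforts': array([-1.36187133e-03, -9.27071929e+01,  1.97976261e+00, -3.69931126e+01,
        1.78206910e-02,  8.42937094e-03, -7.00779850e-06]), 'position': array([0.26653954, 0.56496391, 0.24772468]), 'tool_rot': array([-3.14046908e+00,  6.92144308e-05,  2.70080493e+00]), 'force': array([0.25114609, 0.54592898, 0.17466354]), 'moment': array([ 0.04107408, -0.01133131, -0.01847709]), 'grip_width': 0.0855961512330703}
0.017
scene {'fx': 616.6160243643628, 'fy': 616.6160243643628, 'cx': 306.3055488632332, 'cy': 244.34489824659386, 'R': array([[-0.49487229, -0.86887133, -0.0128074 ],
       [-0.34646784,  0.21080701, -0.91406807],
       [ 0.79690743, -0.44790961, -0.40535852]]), 't': array([0.27811316, 0.22779663, 1.25348075])}
top {'fx': 616.6309557027121, 'fy': 616.6309557027121, 'cx': 311.08664143791566, 'cy': 230.60603328412412, 'R': array([[-1.19567560e-02, -9.99925924e-01, -2.27640302e-03],
       [-9.88636828e-01,  1.21628657e-02, -1.49830860e-01],
       [ 1.49847449e-01,  4.59044818e-04, -9.88709023e-01]]), 't': array([0.06934648, 0.51846968, 1.75722099])}
```

View pics/scene0.png

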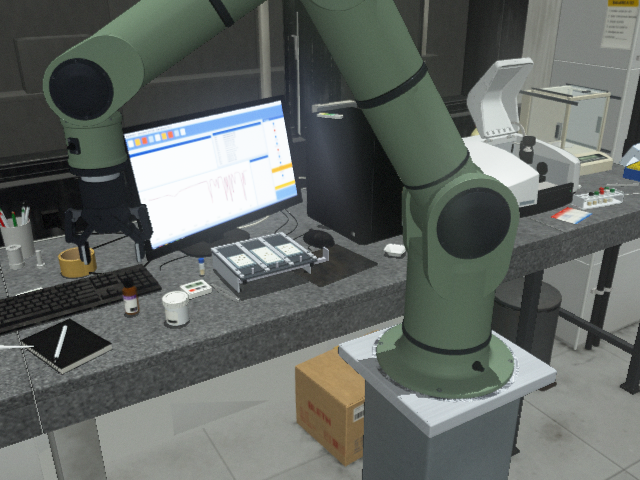

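View pics/top0.png

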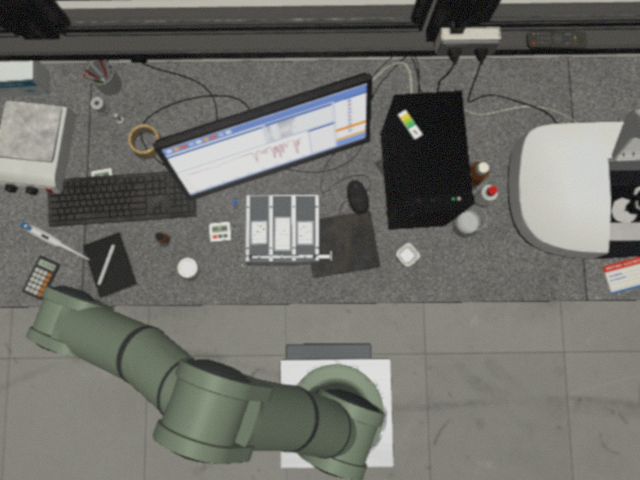

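The top view shows the rack at about (283,229), its bar tab at right near (328,256) and the monitor behind it. The scene view shows the same rack near (265,262). I'll zoom in on both.

```bash
python3 - <<'E'
import cv2
t=cv2.imread("pics/top0.png");s=cv2.imread("pics/scene0.png")
cv2.imwrite("pics/topz.png",cv2.resize(t[180:280,220:350],None,fx=6,fy=6,interpolation=cv2.INTER_CUBIC))
cv2.imwrite("pics/scenez.png",cv2.resize(s[220:310,200:340],None,fx=5.5,fy=5.5,interpolation=cv2.INTER_CUBIC))
E
```

```text
(no output)
```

View pics/topz.png

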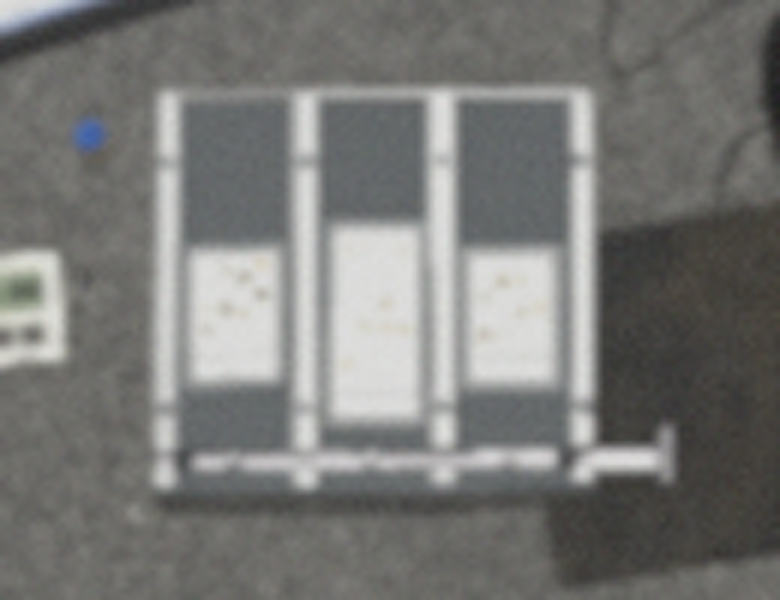

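View pics/scenez.png

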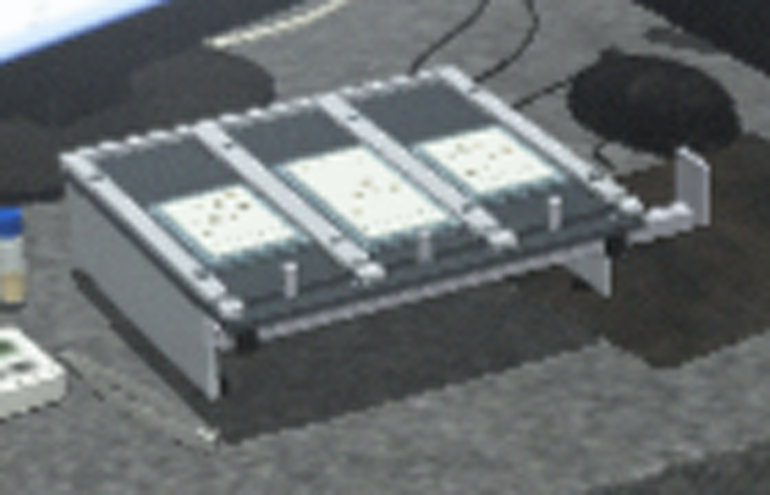

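```bash
cat > h.py <<'E'
import numpy as np, cv2
from workcell import telemetry,cams,bot
from scipy.spatial.transform import Rotation as Ro
def ray(c,u,v,z):
    R,t=np.array(c["R"]),np.array(c["t"]); o=-R.T@t
    d=R.T@np.array([(u-c["cx"])/c["fx"],(v-c["cy"])/c["fy"],1.]); return o+d*(z-o[2])/d[2]
def proj(c,X):
    p=np.array(c["R"])@np.array(X)+np.array(c["t"]); return c["fx"]*p[0]/p[2]+c["cx"],c["fy"]*p[1]/p[2]+c["cy"]
def Rt(): return Ro.from_euler('xyz',telemetry.observe()["tool_rot"])
def plan(goal,rot=None):
    """shift in tool units + turn units from the measured pose"""
    s=telemetry.observe(); R=Ro.from_euler('xyz',s["tool_rot"])
    d=R.inv().apply(np.array(goal)-s["position"])/0.15
    r=(R.inv()*Ro.from_euler('xyz',rot)).as_rotvec()/(np.pi/4) if rot is not None else np.zeros(3)
    print("shift",np.round(d,3),"turn",np.round(r,3),"from",np.round(s["position"],4),np.round(s["tool_rot"],3),"t",s["clock"])
E
python3 - <<'E'
from h import *
c=cams.get_calibration("top"); print("cam",-np.array(c["R"]).T@c["t"])
f=lambda u,v,z:ray(c,(u+.5)/6-.5+220,(v+.5)/6-.5+180,z)
for n,u,v,z in [("RL",157,90,.061),("RR",593,90,.061),("FL",155,488,.061),("FR",593,488,.061),("layer F",375,425,.061),("layer R",375,222,.061),("LF",328,425,.061),("RF",420,425,.061),("tab f",665,480,.072),("tab b",665,425,.072),("tab out",672,450,.072),("pinmid",370,455,.067)]:
    print(n,np.round(f(u,v,z),4))
c2=cams.get_calibration("scene"); g=lambda u,v,z:ray(c2,(u+.5)/5.5-.5+200,(v+.5)/5.5-.5+220,z)
for n,u,v,z in [("RL",65,158,.061),("RR",448,70,.061),("FL",238,310,.061),("FR",640,212,.061),("tabtop",690,152,.072)]:
    print("sc",n,np.round(g(u,v,z),4))
E
```

```text
cam [0.25009229 0.06222862 1.81522086]
RL [0.6241 0.2515 0.061 ]
RR [0.6215 0.0405 0.061 ]
FL [0.4307 0.2517 0.061 ]
FR [0.4282 0.0432 0.061 ]
layer F [0.4596 0.1468 0.061 ]
layer R [0.5579 0.1463 0.061 ]
LF [0.4599 0.1692 0.061 ]
RF [0.4593 0.1253 0.061 ]
tab f [0.4304 0.0092 0.072 ]
tab b [0.4566 0.0087 0.072 ]
tab out [0.4447 0.0056 0.072 ]
pinmid [0.4446 0.1489 0.067 ]
sc RL [0.6196 0.2514 0.061 ]
sc RR [0.6204 0.0461 0.061 ]
sc FL [0.4306 0.247  0.061 ]
sc FR [0.4262 0.0486 0.061 ]
sc tabtop [0.4506 0.0071 0.072 ]
```

```bash
python3 - <<'E'
from h import *
a,b=cams.get_calibration("top"),cams.get_calibration("scene")
def P(c): return np.diag([1,1,1])@np.array([[c["fx"],0,c["cx"]],[0,c["fy"],c["cy"]],[0,0,1]])@np.c_[c["R"],c["t"]]
for n,p,q in [("BR",(369,137),(300,190)),("BL",(188,195),(150,258)),("TR",(370,76),(283,98)),("TL",(156,141),(124,130))]:
    X=cv2.triangulatePoints(P(a),P(b),np.array(p,float),np.array(q,float)); X=(X[:3]/X[3]).ravel(); print(n,np.round(X,3),np.round(proj(a,X)),np.round(proj(b,X)))
plan((0.50,0.10,0.25),(np.pi,0,np.pi/2))
plan((0.50,0.10,0.25),(np.pi,0,np.pi))
c=cams.get_calibration("wrist");s=telemetry.observe();R=Ro.from_euler('xyz',s["tool_rot"]).as_matrix()
cw=-np.array(c["R"]).T@c["t"]; print("cam in tool",R.T@(cw-s["position"]),"axes",R.T@np.array(c["R"]).T, c["fx"])
E
```

```text
BR [ 0.778 -0.104  0.111] [369. 137.] [301. 190.]
BL [0.622 0.415 0.072] [189. 195.] [149. 258.]
TR [ 0.848 -0.087  0.379] [371.  76.] [282.  98.]
TL [0.687 0.426 0.384] [159. 142.] [121. 129.]
shift [-2.73  -2.14  -0.012] turn [-1.000e-03  1.000e-03  1.439e+00] from [0.2666 0.565  0.2478] [-3.141  0.     2.701] t 0.1
shift [-2.73  -2.14  -0.012] turn [-0.001 -0.    -0.561] from [0.2666 0.565  0.2478] [-3.141  0.     2.701] t 0.1
cam in tool [ 0.08534477 -0.00038825 -0.1252469 ] axes [[ 9.04707832e-04 -9.44490656e-01 -3.28537032e-01]
 [ 9.99999590e-01  8.67045282e-04  2.61131272e-04]
 [ 3.82204371e-05 -3.28537134e-01  9.44491054e-01]] 371.0212553752998
```

Call:
arm_command:
  deltas:
    - [-1, -0.36, -0.28, 0, 0, 0, -0.14]
    - [-1, -0.72, -0.56, 0, 0, 0, -0.34]
    - [-1, -1, -0.8, 0, 0, 0, -0.561]
    - [-1, -1, -0.8, 0, 0, 0, -0.561]
    - [-1, -1, -0.8, 0, 0, 0, -0.561]
  newtons: 30

```text
clock: 0.72
position: [0.3512, 0.3927, 0.2484]
tool_rot: [3.141, -0.0, 3.14]
force: [-0.7, 0.1, -0.6]
grip_width: -0.0
```

```bash
python3 -c "
from h import *
plan((0.48,0.02,0.25),(np.pi,0,np.pi)); print(telemetry.observe()['qpos'],telemetry.observe()['grip_width'])"
```

```text
shift [-0.863 -2.483 -0.012] turn [ 0.    -0.    -0.003] from [0.3512 0.3927 0.2484] [ 3.141 -0.     3.14 ] t 0.725
[-0.86278238  0.36760335 -0.11747653  1.8538575   0.05253931  0.92295946
  0.56459764] -3.435313166889878e-06
```

Call:
arm_command:
  deltas:
    - [-1, -0.13, -0.38, 0, 0, 0, 0]
    - [-1, -0.26, -0.76, 0, 0, 0, 0]
    - [-1, -0.35, -1, 0, 0, 0, 0]
    - [-1, -0.35, -1, 0, 0, 0, 0]

```text
clock: 1.23
position: [0.4042, 0.2417, 0.2483]
tool_rot: [-3.141, 0.0, 3.138]
force: [-0.4, 1.1, -0.5]
grip_width: -0.0001
```

Call:
arm_command:
  deltas:
    - [-1, -0.13, -0.38, 0, 0, 0, 0]
    - [-1, -0.26, -0.76, 0, 0, 0, 0]
    - [-1, -0.35, -1, 0, 0, 0, 0]
    - [-1, -0.35, -1, 0, 0, 0, 0]

```text
clock: 1.72
position: [0.4568, 0.0922, 0.2481]
tool_rot: [-3.141, -0.0, 3.139]
force: [0.7, 1.6, -0.1]
grip_width: 0.0003
```

Call:
arm_command:
  deltas:
    - [-1, -0.06, -0.24, 0, 0, 0, 0]
    - [-1, -0.16, -0.48, 0, 0, 0, 0]
    - [-1, -0.16, -0.48, 0, 0, 0, 0]
    - [-1, -0.16, -0.48, 0, 0, 0, 0]

```text
clock: 2.22
position: [0.48, 0.0229, 0.2481]
tool_rot: [3.141, -0.0, -3.14]
force: [-0.9, -0.2, 0.5]
grip_width: 0.0002
```

```bash
python3 -c "
from h import *
import pickle
s=telemetry.observe();print(s['position'],s['tool_rot'],s['qd'].max(),s['qpos'],s['force'])
c=cams.get_calibration('wrist');im=cams.grab_frame('wrist');pickle.dump(c,open('w1.pkl','wb'));cv2.imwrite('pics/w1.png',im)"
```

```text
[0.48002227 0.02289458 0.24807025] [ 3.14104103e+00 -4.95059728e-04 -3.13957352e+00] 0.0061255123916048974 [-0.21216727  0.29337367  0.05113957  1.97161578 -0.02003217  0.87746394
  1.42241587] [-0.88238076 -0.17091375  0.50362844]
```

View pics/w1.png

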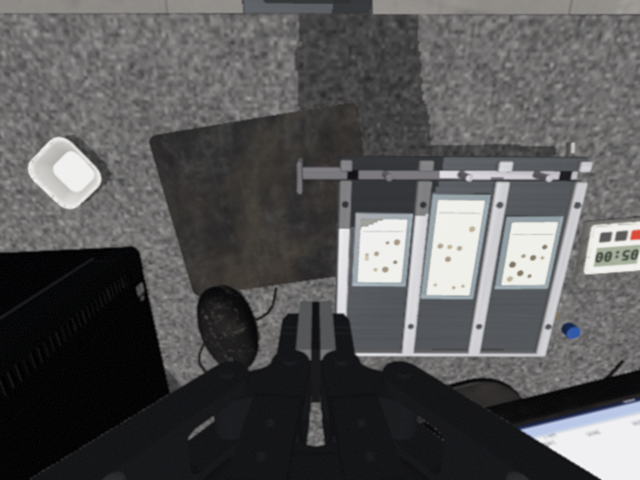

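The wrist view shows the rack at columns 340–590, with +y to the right and +x down. The tab is at (300,176), the long plate in the middle lane from about (462,195) to (447,298), and the fingers are clear of the rack. I'll zoom in to measure.

```bash
python3 -c "
import cv2
s=cv2.imread('pics/w1.png')
cv2.imwrite('pics/w1a.png',cv2.resize(s[145:255,285:415],None,fx=5,fy=5,interpolation=cv2.INTER_CUBIC))
cv2.imwrite('pics/w1b.png',cv2.resize(s[170:310,400:520],None,fx=4,fy=4,interpolation=cv2.INTER_CUBIC))
"
```

```text
(no output)
```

View pics/w1a.png

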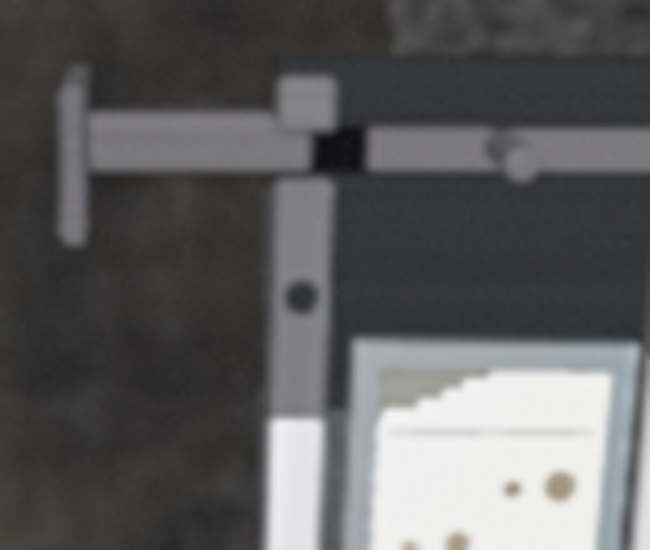

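View pics/w1b.png

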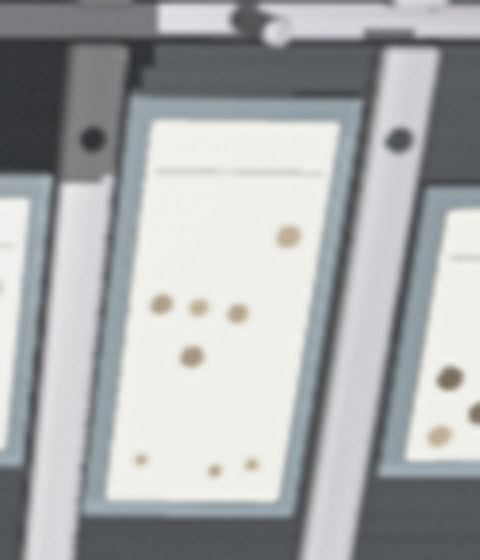

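```bash
python3 - <<'E'
from h import *
import pickle
c=pickle.load(open('w1.pkl','rb'))
A=lambda u,v,z:np.round(ray(c,(u+.5)/5-.5+285,(v+.5)/5-.5+145,z),4)
B=lambda u,v,z:np.round(ray(c,(u+.5)/4-.5+400,(v+.5)/4-.5+170,z),4)
W=lambda u,v,z:np.round(ray(c,u,v,z),4)
for n,p in [("tab top F out",A(57,92,.072)),("tab top R out",A(57,243,.072)),("tab top in",A(89,170,.072)),
 ("rack front R corner(rib)",A(277,75,.061)),("deck front",A(400,57,.055)),("pin top",A(522,158,.067)),("right rib outer",A(270,400,.061)),
 ("glass FL",B(134,97,.060)),("glass FR",B(363,99,.060)),("glass RL",B(84,516,.060)),("glass RR",B(292,518,.060)),
 ("layer FL",B(152,121,.061)),("layer FR",B(341,121,.061)),("layer RL",B(106,500,.061)),("layer RR",B(281,501,.061)),
 ("rack rear R",W(338,355,.061)),("rack rear L",W(546,356,.061)),("rack FL",W(590,160,.061)),("rack FR",W(340,160,.061))]: print(n,p)
E
```

```text
tab top F out [0.4312 0.0074 0.072 ]
tab top R out [0.4556 0.007  0.072 ]
tab top in [0.4436 0.0124 0.072 ]
rack front R corner(rib) [0.4297 0.0432 0.061 ]
deck front [0.4273 0.0642 0.055 ]
pin top [0.4423 0.0835 0.067 ]
right rib outer [0.4855 0.0434 0.061 ]
glass FL [0.4583 0.1236 0.06  ]
glass FR [0.4586 0.1726 0.06  ]
glass RL [0.5582 0.1225 0.06  ]
glass RR [0.5586 0.1716 0.06  ]
layer FL [0.4633 0.1277 0.061 ]
layer FR [0.4632 0.1682 0.061 ]
layer RL [0.5535 0.1269 0.061 ]
layer RR [0.5537 0.1679 0.061 ]
rack rear R [0.6205 0.046  0.061 ]
rack rear L [0.6212 0.2533 0.061 ]
rack FL [0.4294 0.25   0.061 ]
rack FR [0.43   0.0432 0.061 ]
```

Call:
arm_command:
  deltas:
    - [-1, 0.12, -0.2, 0, 0, 0, 0]
    - [-1, 0.243, -0.387, 0, 0, 0, 0]
    - [-1, 0.243, -0.387, 0.3, 0, 0, 0]
    - [-1, 0.243, -0.387, 0.6, 0, 0, 0]
    - [-1, 0.243, -0.387, 0.9, 0, 0, 0]
    - [-1, 0.243, -0.387, 0.9, 0, 0, 0]

```text
clock: 3.02
position: [0.4421, -0.0361, 0.1115]
tool_rot: [3.141, -0.005, -3.14]
force: [0.4, -0.0, 1.5]
grip_width: -0.0002
```

```bash
python3 -c "
from h import *
import pickle
plan((0.4435,-0.035,0.073),(np.pi,0,np.pi));print(telemetry.observe()['force'])
c=cams.get_calibration('wrist');im=cams.grab_frame('wrist');pickle.dump(c,open('w2.pkl','wb'));cv2.imwrite('pics/w2.png',im)"
```

```text
shift [-0.011  0.007  0.257] turn [ 0.    -0.007  0.002] from [ 0.4421 -0.0361  0.1115] [ 3.141 -0.005 -3.14 ] t 3.025
[ 0.38329699 -0.04055523  1.50212313]
```

View pics/w2.png

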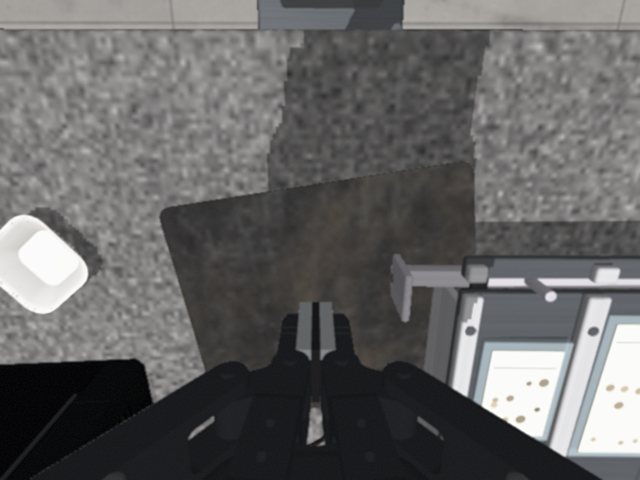

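The fingertips are at (316,302) and the tab is ahead at (400,285) in clear space. I'll lower the fingers, then push along +y.

Call:
arm_command:
  deltas:
    - [-1, -0.011, 0, 0.15, 0, 0, 0]
    - [-1, -0.011, 0, 0.25, 0, 0, 0]
    - [-1, -0.011, 0.06, 0.25, 0, 0, 0]
    - [-1, -0.011, 0.12, 0.25, 0, 0, 0]
    - [-1, -0.011, 0.12, 0.25, 0, 0, 0]

```text
clock: 3.7
position: [0.4456, -0.0183, 0.0765]
tool_rot: [3.141, 0.001, -3.14]
force: [0.5, -0.1, 1.1]
grip_width: -0.0002
```

Call:
arm_command:
  deltas:
    - [-1, 0, 0.04, 0, 0, 0, 0]
    - [-1, 0, 0.08, 0, 0, 0, 0]
    - [-1, 0, 0.12, 0, 0, 0, 0]
    - [-1, 0, 0.12, 0, 0, 0, 0]

```text
clock: 4.2
position: [0.4452, -0.0009, 0.0758]
tool_rot: [3.142, -0.0, -3.141]
force: [0.0, 0.1, -0.0]
grip_width: 0.0
```

Call:
arm_command:
  deltas:
    - [-1, 0, 0.03, 0, 0, 0, 0]
    - [-1, 0, 0.06, 0, 0, 0, 0]
    - [-1, 0, 0.09, 0, 0, 0, 0]

```text
clock: 4.58
position: [0.4453, 0.0124, 0.0758]
tool_rot: [-3.142, -0.0, 3.141]
force: [-0.3, -1.8, -0.2]
grip_width: -0.0001
```

Call:
arm_command:
  deltas:
    - [-1, 0, 0.03, 0, 0, 0, 0]
    - [-1, 0, 0.06, 0, 0, 0, 0]
    - [-1, 0, 0.08, 0, 0, 0, 0]
    - [-1, 0, 0.08, 0, 0, 0, 0]

```text
clock: 5.08
position: [0.4452, 0.0245, 0.0758]
tool_rot: [3.141, -0.0, -3.141]
force: [-0.7, -0.2, 0.9]
grip_width: -0.0001
```

```bash
python3 -c "
from h import *
import pickle
print(telemetry.observe()['force'])
c=cams.get_calibration('wrist');im=cams.grab_frame('wrist');pickle.dump(c,open('w3.pkl','wb'));cv2.imwrite('pics/w3.png',im)"
```

```text
[-0.6795103  -0.18010582  0.94518348]
```

View pics/w3.png

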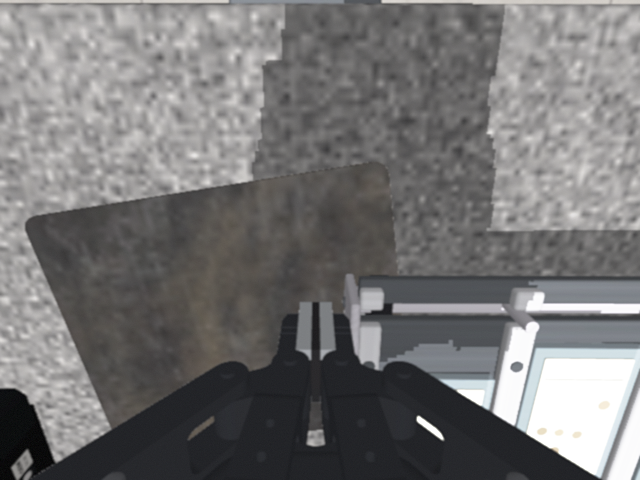

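The tab at (352,305) is now close to the rack side at about 362. I'll push on in small steps until the end stop shows as a rise in force.

Call:
arm_command:
  deltas:
    - [-1, 0, 0.02, 0, 0, 0, 0]
    - [-1, 0, 0.035, 0, 0, 0, 0]
    - [-1, 0, 0.035, 0, 0, 0, 0]

```text
clock: 5.5
position: [0.4451, 0.0268, 0.0758]
tool_rot: [-3.139, -0.0, 3.138]
force: [1.2, -21.1, 1.7]
grip_width: 0.0003
```

Call:
arm_command:
  deltas:
    - [-1, 0, 0.02, 0, 0, 0, 0]
    - [-1, 0, 0.03, 0, 0, 0, 0]
    - [-1, 0, 0.03, 0, 0, 0, 0]

```text
clock: 5.88
position: [0.4449, 0.0277, 0.0758]
tool_rot: [-3.136, -0.001, 3.134]
force: [3.1, -49.9, 5.8]
grip_width: 0.0001
```

It has met the end stop: force rose to 50 N with no further travel. I'll back off.

Call:
arm_command:
  deltas:
    - [-1, 0, -0.1, 0, 0, 0, 0]
    - [-1, 0, -0.25, 0, 0, 0, 0]
    - [-1, 0, -0.3, -0.3, 0, 0, 0]
    - [-1, 0, -0.3, -0.6, 0, 0, 0]
    - [-1, 0, 0, -0.9, 0, 0, 0]
    - [-1, 0, 0.3, -0.9, 0, 0, 0]
    - [-1, 0, 0.3, -0.9, 0, 0, 0]

```text
clock: 6.75
position: [0.4453, 0.0821, 0.2113]
tool_rot: [3.14, 0.001, -3.137]
force: [0.5, -0.2, -0.2]
grip_width: -0.0001
```

```bash
python3 -c "
from h import *
import pickle
print(telemetry.observe()['force'])
c=cams.get_calibration('wrist');im=cams.grab_frame('wrist');pickle.dump(c,open('w4.pkl','wb'));cv2.imwrite('pics/w4.png',im)
plan((0.585,0.147,0.12),(np.pi,0,np.pi))"
```

```text
[ 0.48741035 -0.16826311 -0.19834996]
shift [-0.934  0.443  0.607] turn [0.001 0.    0.003] from [0.4451 0.0801 0.2109] [ 3.141  0.    -3.139] t 6.8
```

View pics/w4.png

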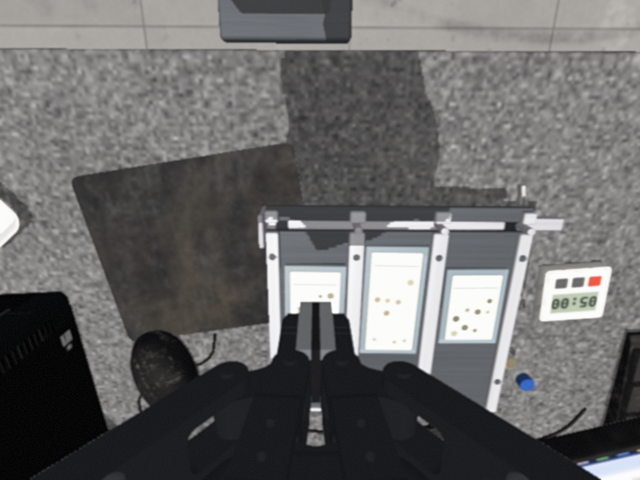

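The pins now stand in line with the ribs at (270,224), (356,222) and (442,222). The lanes are clear and the plates have not moved. Next I'll go above the free lane behind the long plate.

Call:
arm_command:
  deltas:
    - [-1, -0.3, 0.15, 0, 0, 0, 0]
    - [-1, -0.6, 0.3, 0, 0, 0, 0]
    - [-1, -0.9, 0.43, 0, 0, 0, 0]
    - [-1, -0.934, 0.443, 0.2, 0, 0, 0]
    - [-1, -0.934, 0.443, 0.4, 0, 0, 0]
    - [-1, -0.934, 0.443, 0.607, 0, 0, 0]
    - [-1, -0.934, 0.443, 0.607, 0, 0, 0]

```text
clock: 7.68
position: [0.5842, 0.1438, 0.1177]
tool_rot: [-3.14, -0.004, 3.14]
force: [0.2, 0.0, 0.1]
grip_width: -0.0001
```

```bash
python3 -c "
from h import *
import pickle
print(telemetry.observe()['force'])
c=cams.get_calibration('wrist');im=cams.grab_frame('wrist');pickle.dump(c,open('w5.pkl','wb'));cv2.imwrite('pics/w5.png',im)
plan((0.585,0.147,0.075),(np.pi,0,np.pi))
cv2.imwrite('pics/s5.png',cams.grab_frame('scene'))
p=telemetry.observe()['position'];print(proj(c,p+[0,0,-.017]))"
```

```text
[0.15685497 0.00474148 0.08761958]
shift [0.    0.019 0.296] turn [-0.001 -0.002 -0.002] from [0.5851 0.1442 0.1194] [-3.141e+00 -2.000e-03  3.140e+00] t 7.725
(np.float64(317.26593952770725), np.float64(327.51138215966114))
```

View pics/w5.png

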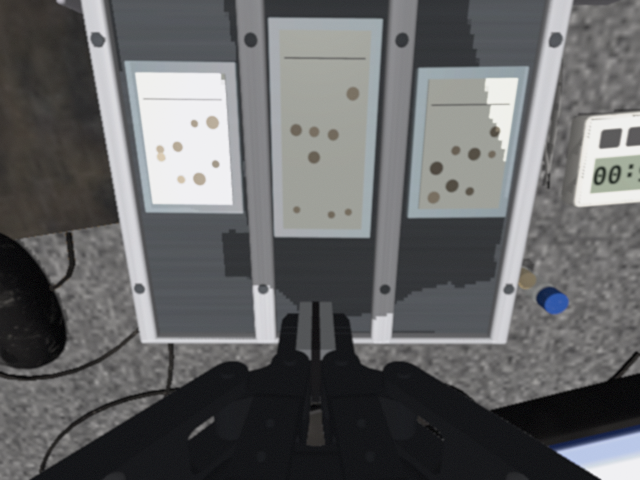

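View pics/s5.png

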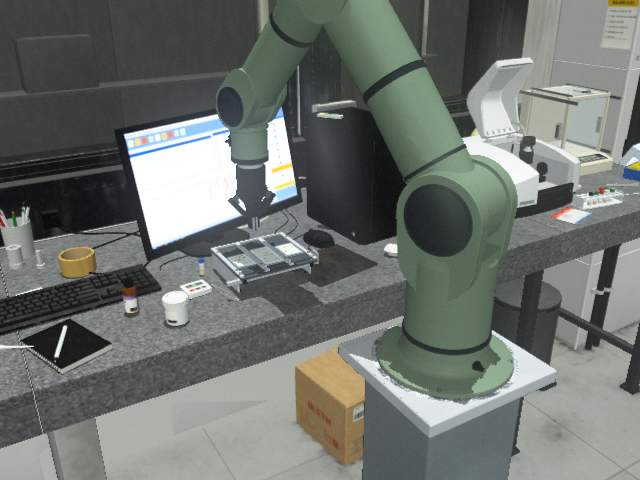

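The fingertip at (316,302) hangs over the free lane, between the glass rear edge at row 238 and the lip at row 340. The gripper is well in front of the monitor.

```bash
python3 - <<'E'
from h import *
import pickle
c=pickle.load(open('w5.pkl','rb'))
for n,u,v,z in [("rear l",274,237,.06),("rear r",370,237,.06),("front l",268,18,.06),("front r",382,18,.06),("lip",320,339,.061),("rib in L",274,310,.061),("rib in R",375,310,.061),("tipfront@.104",316,302,.1024)]: print(n,np.round(ray(c,u,v,z),4))
E
```

```text
rear l [0.5586 0.1222 0.06  ]
rear r [0.5586 0.172  0.06  ]
front l [0.4591 0.1232 0.06  ]
front r [0.4592 0.1725 0.06  ]
lip [0.6194 0.1463 0.061 ]
rib in L [0.6008 0.1207 0.061 ]
rib in R [0.6007 0.1766 0.061 ]
tipfront@.104 [0.5739 0.144  0.1024]
```

Call:
arm_command:
  deltas:
    - [-1, 0, 0.02, 0.1, 0, 0, 0]
    - [-1, 0, 0.02, 0.2, 0, 0, 0]
    - [-1, 0, 0.02, 0.28, 0, 0, 0]
    - [-1, 0, 0.02, 0.28, 0, 0, 0]
    - [-1, 0, 0.02, 0.28, 0, 0, 0]

```text
clock: 8.4
position: [0.5855, 0.1483, 0.0779]
tool_rot: [-3.142, 0.0, 3.141]
force: [-0.5, 0.6, 0.0]
grip_width: -0.0001
```

```bash
python3 -c "
from h import *
plan((0.585,0.147,0.0738),(np.pi,0,np.pi));print(telemetry.observe()['force'])"
```

```text
shift [ 0.003 -0.009  0.027] turn [-0.  0. -0.] from [0.5855 0.1483 0.0779] [-3.142  0.     3.141] t 8.4
[-0.48474463  0.58936587  0.00439555]
```

Call:
arm_command:
  deltas:
    - [-1, 0, -0.005, 0.012, 0, 0, 0]
    - [-1, 0, -0.005, 0.024, 0, 0, 0]
    - [-1, 0, -0.005, 0.024, 0, 0, 0]

```text
clock: 8.78
position: [0.5854, 0.1475, 0.0741]
tool_rot: [-3.142, -0.0, 3.141]
force: [0.2, -0.4, -0.7]
grip_width: 0.0002
```

```bash
python3 -c "
from h import *
import pickle
print(telemetry.observe()['position'],telemetry.observe()['force'])
c=cams.get_calibration('wrist');im=cams.grab_frame('wrist');pickle.dump(c,open('w6.pkl','wb'));cv2.imwrite('pics/w6.png',im[100:420])"
```

```text
[0.58535572 0.14750212 0.07411139] [ 0.16502581 -0.38060001 -0.69970214]
```

View pics/w6.png

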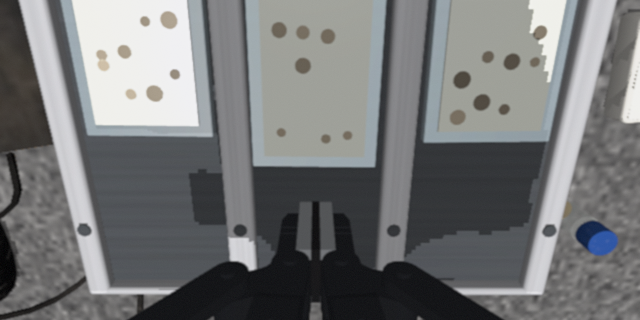

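The fingertip is 1.5–2 mm above the deck, centred behind the glass, with about 15 mm of gap and no contact. I'll push slowly towards the robot.

Call:
arm_command:
  deltas:
    - [-1, 0.03, 0, 0, 0, 0, 0]
    - [-1, 0.06, 0, 0, 0, 0, 0]
    - [-1, 0.09, 0, 0, 0, 0, 0]
    - [-1, 0.115, 0, 0, 0, 0, 0]
    - [-1, 0.14, 0, 0, 0, 0, 0]
    - [-1, 0.165, 0, 0, 0, 0, 0]
    - [-1, 0.19, 0, 0, 0, 0, 0]

```text
clock: 9.7
position: [0.5567, 0.1475, 0.0742]
tool_rot: [3.142, 0.0, 3.141]
force: [1.1, 0.1, 1.0]
grip_width: -0.0002
```

```bash
python3 -c "
from h import *
import pickle
print(telemetry.observe()['position'],telemetry.observe()['force'])
c=cams.get_calibration('wrist');im=cams.grab_frame('wrist');pickle.dump(c,open('w7.pkl','wb'));cv2.imwrite('pics/w7.png',im)"
```

```text
[0.55667857 0.14754305 0.07417459] [1.08815743 0.10382612 0.97518704]
```

View pics/w7.png

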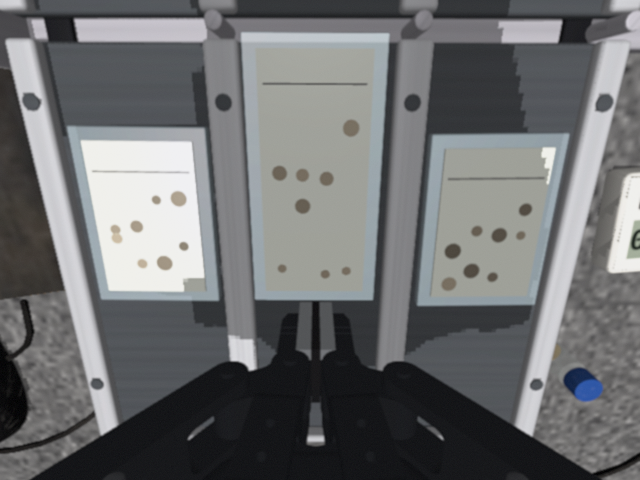

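The finger is against the glass rear edge at row 300, the plate is straight in its lane, and the pins at columns 213 and 423 are in line with the ribs. I'll continue about 45 mm, slowly.

Call:
arm_command:
  deltas:
    - [-1, 0.025, 0, 0, 0, 0, 0]
    - [-1, 0.05, 0, 0, 0, 0, 0]
    - [-1, 0.075, 0, 0, 0, 0, 0]
    - [-1, 0.1, 0, 0, 0, 0, 0]
    - [-1, 0.125, 0, 0, 0, 0, 0]
    - [-1, 0.15, 0, 0, 0, 0, 0]

```text
clock: 10.5
position: [0.5341, 0.1476, 0.0742]
tool_rot: [3.142, 0.0, 3.141]
force: [0.4, -0.4, -0.5]
grip_width: -0.0001
```

Call:
arm_command:
  deltas:
    - [-1, 0.025, 0, 0, 0, 0, 0]
    - [-1, 0.05, 0, 0, 0, 0, 0]
    - [-1, 0.075, 0, 0, 0, 0, 0]
    - [-1, 0.1, 0, 0, 0, 0, 0]
    - [-1, 0.125, 0, 0, 0, 0, 0]
    - [-1, 0.14, 0, 0, 0, 0, 0]
    - [-1, 0.14, 0, 0, 0, 0, 0]

```text
clock: 11.38
position: [0.5133, 0.1476, 0.0742]
tool_rot: [-3.142, -0.0, 3.141]
force: [0.2, 0.4, -0.1]
grip_width: -0.0001
```

```bash
python3 -c "
from h import *
import pickle
print(telemetry.observe()['position'],telemetry.observe()['force'])
c=cams.get_calibration('wrist');im=cams.grab_frame('wrist');pickle.dump(c,open('w8.pkl','wb'));cv2.imwrite('pics/w8.png',im)"
```

```text
[0.51325473 0.14760946 0.07417737] [ 0.17709721  0.4345127  -0.09026745]
```

View pics/w8.png

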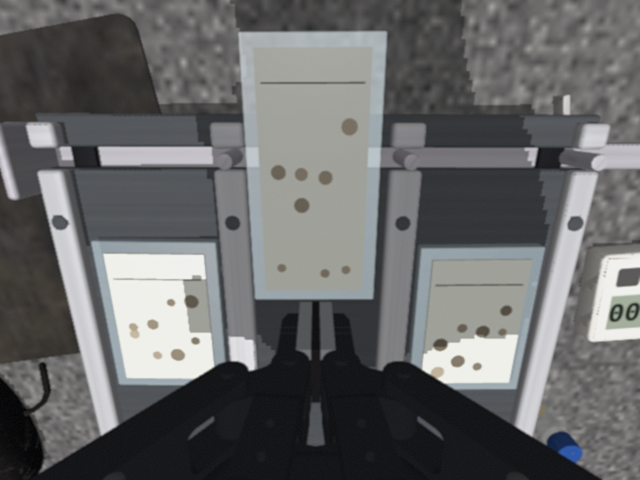

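```bash
python3 - <<'E'
from h import *
import pickle
c=pickle.load(open('w8.pkl','rb'))
for n,u,v,z in [("front l",240,32,.06),("front r",386,32,.06),("rear l",255,298,.06),("rear r",372,298,.06),("deckedge L",200,114,.055),("deckedge R",450,116,.055),("deckedge R",530,116,.055),("deckedge L",120,113,.055)]: print(n,np.round(ray(c,u,v,z),4))
E
python3 -c "
import cv2
s=cv2.imread('pics/w8.png')
cv2.imwrite('pics/w8a.png',cv2.resize(s[15:175,140:330],None,fx=4,fy=3.7,interpolation=cv2.INTER_CUBIC))"
```

```text
front l [0.4019 0.1224 0.06  ]
front r [0.4019 0.1709 0.06  ]
rear l [0.5005 0.1222 0.06  ]
rear r [0.5005 0.1713 0.06  ]
deckedge L [0.4277 0.1051 0.055 ]
deckedge R [0.4283 0.1971 0.055 ]
deckedge R [0.4283 0.2265 0.055 ]
deckedge L [0.4273 0.0757 0.055 ]
```

View pics/w8a.png

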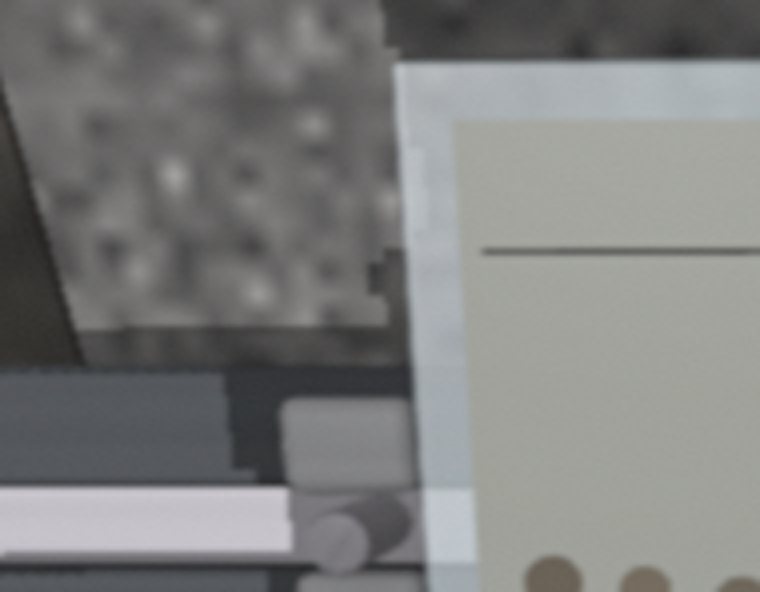

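The overhang measures about 26–27 mm, with the deck edge at row 115 and the glass front at row 32. I'll push it 3.3 mm more.

Call:
arm_command:
  deltas:
    - [-1, 0.008, 0, 0, 0, 0, 0]
    - [-1, 0.016, 0, 0, 0, 0, 0]
    - [-1, 0.022, 0, 0, 0, 0, 0]
    - [-1, 0.022, 0, 0, 0, 0, 0]

```text
clock: 11.92
position: [0.51, 0.1475, 0.0741]
tool_rot: [-3.142, -0.0, 3.141]
force: [0.5, -0.1, -0.2]
grip_width: 0.0
```

```bash
python3 -c "
from h import *
import pickle
print(telemetry.observe()['position'],telemetry.observe()['force'])
c=cams.get_calibration('wrist');im=cams.grab_frame('wrist');pickle.dump(c,open('w9.pkl','wb'));cv2.imwrite('pics/w9f.png',im);cv2.imwrite('pics/w9.png',cv2.resize(im[0:160,140:330],None,fx=4,fy=3.7,interpolation=cv2.INTER_CUBIC))"
```

```text
[0.50999738 0.14754563 0.07414022] [ 0.4508167  -0.14516901 -0.23882717]
```

View pics/w9.png

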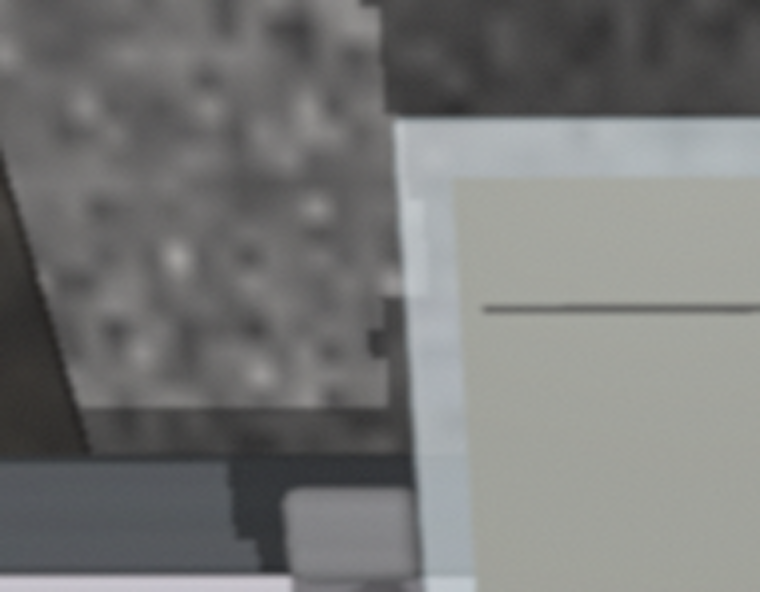

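View pics/w9f.png

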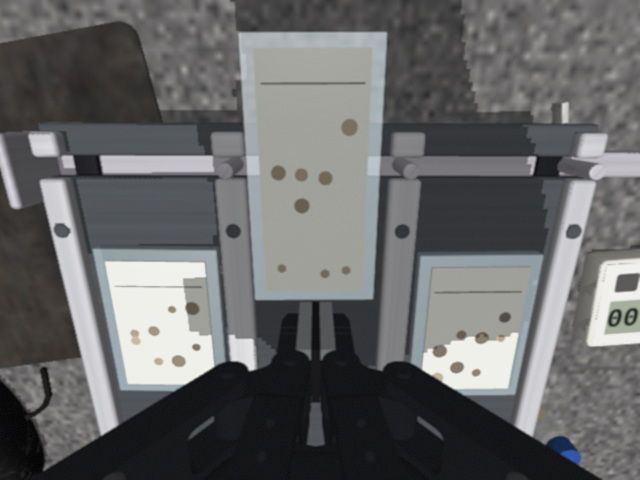

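The plate stays fixed relative to the fingertip (front at row 32) while the deck edge moved to row 123, so it travelled the full 3.3 mm, to about 30 mm. I'll back away from it, lift and verify.

Call:
arm_command:
  deltas:
    - [-1, -0.06, 0, 0, 0, 0, 0]
    - [-1, -0.15, 0, 0, 0, 0, 0]
    - [-1, -0.2, 0, -0.1, 0, 0, 0]
    - [-1, -0.2, 0, -0.45, 0, 0, 0]
    - [-1, -0.2, 0, -0.8, 0, 0, 0]
    - [-1, -0.1, 0, -1, 0, 0, 0]
    - [-1, 0, 0, -1, 0, 0, 0]
    - [-1, 0, 0, -1, 0, 0, 0]

```text
clock: 12.98
position: [0.5097, 0.1476, 0.2239]
tool_rot: [-3.141, -0.0, -3.141]
force: [-0.4, 0.4, -0.1]
grip_width: 0.0002
```

Call:
arm_command:
  deltas:
    - [-1, 0.15, 0, -0.1, 0, 0, 0]
    - [-1, 0.3, 0, -0.2, 0, 0, 0]
    - [-1, 0.3, 0, -0.2, 0, 0, 0]
    - [-1, 0.3, 0, -0.2, 0, 0, 0]

```text
clock: 13.48
position: [0.4657, 0.1475, 0.2534]
tool_rot: [-3.141, -0.0, 3.141]
force: [0.3, 0.1, -0.4]
grip_width: -0.0
```

```bash
python3 -c "
from h import *
import pickle
print(telemetry.observe()['position'],telemetry.observe()['force'])
c=cams.get_calibration('wrist');im=cams.grab_frame('wrist');pickle.dump(c,open('w10.pkl','wb'));cv2.imwrite('pics/w10.png',im)
s=cams.grab_frame('scene');cv2.imwrite('pics/s10.png',cv2.resize(s[220:310,200:340],None,fx=5.5,fy=5.5,interpolation=cv2.INTER_CUBIC))"
```

```text
[0.46573568 0.14753462 0.2534455 ] [ 0.28618701  0.07824943 -0.39095865]
```

View pics/w10.png

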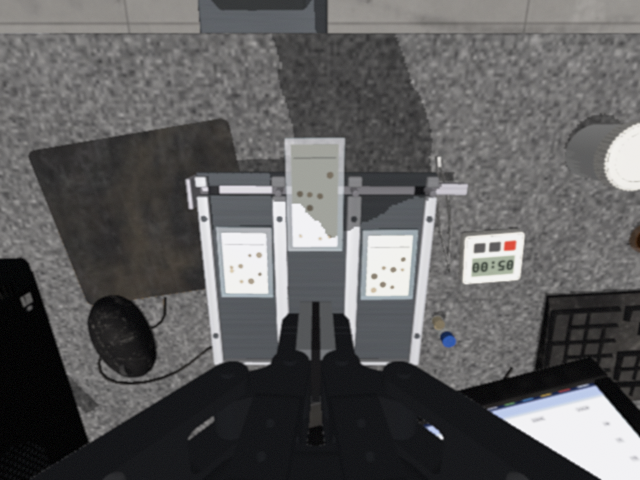

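View pics/s10.png

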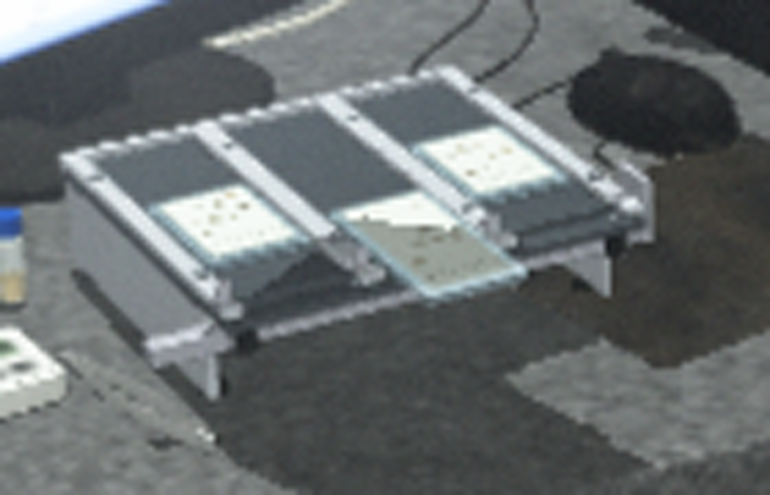

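```bash
python3 - <<'E'
from h import *
import pickle
c=pickle.load(open('w10.pkl','rb'))
im=cv2.imread('pics/w10.png')
cv2.imwrite('pics/w10z.png',cv2.resize(im[125:260,180:300],None,fx=4,fy=4,interpolation=cv2.INTER_CUBIC))
for n,u,v,z in [("front l",286,138,.06),("front r",344.5,138,.06),("rear l",289,250,.06),("rear r",342.5,250,.06),("deckedge L",240,173,.055),("deckedge R",390,173,.055)]: print(n,np.round(ray(c,u,v,z),4))
E
```

```text
front l [0.3986 0.1231 0.06  ]
front r [0.3985 0.1715 0.06  ]
rear l [0.4973 0.1234 0.06  ]
rear r [0.4973 0.1723 0.06  ]
deckedge L [0.4281 0.0821 0.055 ]
deckedge R [0.428  0.2121 0.055 ]
```

View pics/w10z.png

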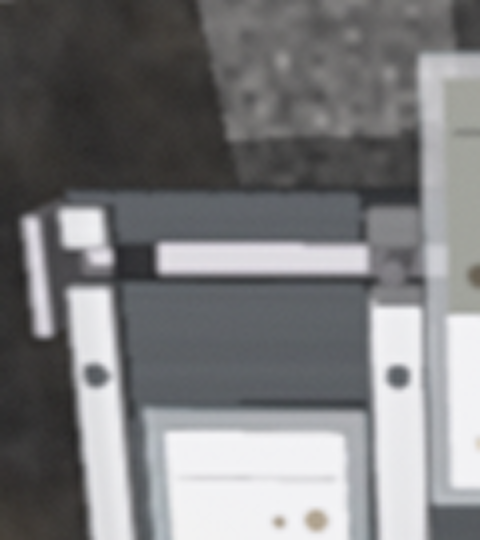

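The final view puts the glass front at row 138 and the deck edge at row 173, an overhang of about 29.5 mm. The pins are on the rib lines, the tab is against the rack side, and the short plates have not moved. I'm handing in.

```bash
python3 -c "
from workcell import job
print(job.job_done())"
```

```text
the job is handed in; nothing more can be done
None
```

The locking bar is pushed fully in and the long plate, which was in the middle lane, now sticks out about 29.5 mm past the front edge. I handed the job in at about 13.6 s on the robot clock.

- **Bar:** I pushed it by its tab with the closed fingertips until it stopped. Its pins now stand in line with the ribs, and the tab is against the rack's side. Force rose to about 50 N at the end stop. Only the fingertips were meant to be touching, so I don't think the 40 N limit on the arm and gripper body applied, but nothing confirmed that.
- **Long plate:** I pushed it along its lane by its rear edge with the fingertips just above the deck. It measured straight in its lane in the wrist view and looks flat in the scene view. I saw no contact with the coating.
- **Overhang accuracy:** the plate's front is at x = 0.3985 and the deck edge at x = 0.428. The same picture gave the 100 mm plate as 98.7 mm long, so the overhang could be about 1 mm larger.
- **Everything else:** the two short plates looked unmoved in the pictures. I did not measure the other objects again, but the arm never worked close to them. At the end the arm was clear of everything and read no contact force.

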